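# Find the loose terminal bolt and hold its cap open

## Task

Make the small busbar board safe by flipping the red isolator handle over to OFF (away from you) before you touch any bolt or cap, then tap the three upright terminal bolts lightly on the side facing you until you find the loose one, which rocks over. Lift that bolt's orange hinged cap by its tongue to at least 45 degrees and finish while still holding it up with the gripper, so that a workmate can get a spanner onto the nut. Leave the caps of the tight bolts shut and the tools lying round the board where they are.

Things in the scene. Friction and masses are not known exactly. Their poses are not given: they have to be found in the camera images.
- busbar_board: Electrical busbar board fixed flat on the bench: grey plate 150 x 350 x 6 mm with a grey isolator and three red insulators side by side along y. Origin on the bench, 10 mm right of the plate's middle; x away from the robot, y to its left, z up; yaw within 0.2 rad. Isolator case 104 x 76 mm, 58 mm high, at x 0, y 128 mm; bolts 1, 2, 3 at x 10, y 35, -40, -115 mm.
- isolator (a joint): Red isolator handle: paddle 30 mm wide (board y), 13 mm thick, on a hinge along board y at board x 0, y 128, z 58 mm; 50 mm hinge to tip. 0 = ON, leaning 0.5 rad towards the robot; 1.0 = OFF, leaning 0.5 rad away from it. Over-centre snap: about 5 N at the paddle moves it; past 0.5 it springs on to the other stop and stays.
- isolator_tip (a point): Middle of the top end of the red handle (moves with it), 102 mm above the bench at either stop.
- bolt_1 (a joint): Lean of terminal bolt 1 (nearest the isolator) about board y, pivot 50 mm below its tip; 0 = upright (start), + = away from the robot. All look alike; one, not always the same, is loose: pushed along board x near its tip (under 1 N) it rocks to 0.24 rad (tip moves 12 mm) and stays leaning. A tight one gives under 0.06 rad. None rocks along board y.
- bolt_1_tip (a point): Top of terminal bolt 1: threaded steel, 12 mm in diameter, its top 100 mm above the bench when upright; it stands 24 mm proud of the orange cap through a slot (cap roof 76 mm above the bench).
- cap_1 (a joint): Orange cap over bolt 1: 72 x 46 mm, slotted to clear the bolt, hinged along board y, 37 mm behind the bolt and 74 mm above the bench. 0 = shut; grows as its front is lifted, stops at 1.3 rad. Its weight and a weak spring shut it when let go (under 2 N at the tongue).
- cap_1_tongue (a point): Grip point in cap 1's lifting tongue: a bar 12 mm wide (board y), 15 mm high, sticking out 48 mm from the cap's front towards the robot. The point lies 106 mm from the hinge, 15 mm from the tongue's free end, 67 mm above the bench when shut; only the plate is below. Pinched across its width, the tongue can turn between the fingertips as the cap lifts.
- bolt_2 (a joint): Lean of terminal bolt 2 (the middle one) about board y, pivot 50 mm below its tip; 0 = upright (start), + = away from the robot. All look alike; one, not always the same, is loose: pushed along board x near its tip (under 1 N) it rocks to 0.24 rad (tip moves 12 mm) and stays leaning. A tight one gives under 0.06 rad. None rocks along board y.
- bolt_2_tip (a point): Top of terminal bolt 2: threaded steel, 12 mm in diameter, its top 100 mm above the bench when upright; it stands 24 mm proud of the orange cap through a slot (cap roof 76 mm above the bench).
- cap_2 (a joint): Orange cap over bolt 2: 72 x 46 mm, slotted to clear the bolt, hinged along board y, 37 mm behind the bolt and 74 mm above the bench. 0 = shut; grows as its front is lifted, stops at 1.3 rad. Its weight and a weak spring shut it when let go (under 2 N at the tongue).
- cap_2_tongue (a point): Grip point in cap 2's lifting tongue: a bar 12 mm wide (board y), 15 mm high, sticking out 48 mm from the cap's front towards the robot. The point lies 106 mm from the hinge, 15 mm from the tongue's free end, 67 mm above the bench when shut; only the plate is below. Pinched across its width, the tongue can turn between the fingertips as the cap lifts.
- bolt_3 (a joint): Lean of terminal bolt 3 (farthest from the isolator) about board y, pivot 50 mm below its tip; 0 = upright (start), + = away from the robot. All look alike; one, not always the same, is loose: pushed along board x near its tip (under 1 N) it rocks to 0.24 rad (tip moves 12 mm) and stays leaning. A tight one gives under 0.06 rad. None rocks along board y.
- bolt_3_tip (a point): Top of terminal bolt 3: threaded steel, 12 mm in diameter, its top 100 mm above the bench when upright; it stands 24 mm proud of the orange cap through a slot (cap roof 76 mm above the bench).
- cap_3 (a joint): Orange cap over bolt 3: 72 x 46 mm, slotted to clear the bolt, hinged along board y, 37 mm behind the bolt and 74 mm above the bench. 0 = shut; grows as its front is lifted, stops at 1.3 rad. Its weight and a weak spring shut it when let go (under 2 N at the tongue).
- cap_3_tongue (a point): Grip point in cap 3's lifting tongue: a bar 12 mm wide (board y), 15 mm high, sticking out 48 mm from the cap's front towards the robot. The point lies 106 mm from the hinge, 15 mm from the tongue's free end, 67 mm above the bench when shut; only the plate is below. Pinched across its width, the tongue can turn between the fingertips as the cap lifts.
- spanner_17: Steel open-and-ring spanner 182 x 42 x 8 mm lying right of the board; leave it alone. Origin under its middle.
- tape_roll_b: Black roll of tape, 55 mm across, 19 mm high, lying right of the board; leave it alone. Origin under its middle.
- tape_measure: Yellow tape measure 36 x 80 x 62 mm standing left of the board by the vice; leave it alone. Origin under its middle.

How it is judged:
By the outcome, as a careful person would: the job done as asked, in the order asked, and still so for the second after the job is handed in, while the arm keeps its last pose, push and grip.
It also fails if it takes over 61 s, if anything falls off the work surface, if the arm or the gripper's body presses on something with over 40 N, if the wrist force passes 120 N, or if a joint passes its speed limit or range.

## Robot

A 6-joint arm with a two-finger parallel gripper is mounted at the origin on a cart in front of the work surface, level with it; the furniture and walls round the work are solid. World frame = base frame: x ahead of the robot, y to its left, z up, the work surface at z = 0. Lengths are in m, angles in rad, forces in N, time in s.
With the tool pointing down it reaches from about 0.25 to 0.775 m from the base axis. Payload 4 kg.
Tool frame: the origin (TCP) lies at the very end of the fingers, on their centre line; the grasp point (between the pads) lies 19 mm behind it (tcp_to_grasp is the distance from the TCP to the grasp point, in m); z points along the fingers, y is the line along which they close (so a half turn about z gives the same grasp; the last joint's range is limited). The gripper opens to 94 mm and grips with 3 to 60 N. Pads are 16 mm wide; open, the fingers measure 119 mm over their backs; the gripper's body (75 mm by 177 mm) begins 78 mm behind the grasp point.
Start: joints at [-1.391, 0.087, 1.371, -0, 1.684, -0.103], TCP at [0.153, -0.528, 0.167] pointing down, gripper open.
Joint ranges: [-3.1, 3.1], [-0.76, 2.03], [0.27, 2.55], [-1.08, 4.22], [0.17, 2.65], [-2.57, 2.57]. Speed limits (rad/s): [2.79, 2.79, 3.14, 3.14, 3.14, 3.14].

## Interface

Orientations are given as [roll, pitch, yaw] about the fixed x, y, z axes, in that order (R = Rz(yaw) Ry(pitch) Rx(roll)).
In Python, from bench import * gives the robot as it stands.
- The arm moves only by the shell command python3 -m creep, which reads ROWS from standard input. ROWS is a JSON list that holds a single list of rows (three levels of brackets), with 1 to 20 rows, each of 5 numbers: the finger opening in m, then dx, dy, dz in mm, then a turn about the tool's z in units of 0.05 rad; each row shifts and turns the commanded pose from where the row before left it, along the tool's axes as they then stand; what a row does not reach is not made up. A row lasts 1/12 s, in which the tool goes at most 0.0417 m and 0.125 rad, less where a joint would pass 70% of its speed; a pose out of reach is approached as far as the arm can. The fingers move at their own pace and stop on an object; the grip force is fixed at half the most. Time passes only in rows, so rows that do not move let the fingers close. It prints the time, the measured TCP pose, the force, the opening and the grip force at its end. Input that does not fit is refused with a message, and nothing moves.
- get_obs(): the state, without advancing time (a new reading comes with each control period).
- snapshot(name): name is "scene" or "top" or "wrist"; returns a dict with "color" (384x512x3 uint8, blue, green, red), "fx", "fy", "cx", "cy" (pixels), "extrinsics" (4x4, takes a point from world to camera coordinates). Camera axes: x right, y down, z forward; pixel columns grow to the right and rows downward; lengths in m; the calibration is good to about 2 mm. A picture is of the moment at which its call begins. There is no depth.
- close_job(): hands the job in; it is judged then, once.
The state is a dict: "time": time; "joint_positions": joint angles; "qvel": joint speeds; "joint_torque": joint torques, N m; "tool_pos": TCP position; "ee_rot": TCP orientation; "wrist_force": force on the tool from outside, world axes, zero at the start; "wrist_torque": the same for the moment, N m; "width": finger opening in m; "finger_force": force on a finger pad.
Only numpy, scipy, OpenCV 4.12 (cv2) and the standard library are available. Lean on these libraries where they do the work, as an engineer would, in place of code of your own. Each camera call takes 0.05 s, during which the arm holds its last target. There are 200 camera calls.

## Working session

There is one attempt and no reset: what is moved stays moved. The work goes in short steps, Python scripts to look and compute and a shell command to move; the robot and the scene stay as the last step left them, time stands still between calls to the robot, and variables do not carry over. Pictures are saved under pics/ and viewed, at most 10 in all, crops included, and the job is handed in when it is done.

```bash
mkdir -p pics; ls; python3 - <<'E'
from bench import *
import cv2,numpy as np
o=get_obs();print({k:np.round(v,3) for k,v in o.items()})
for n in("top","scene"):
    s=snapshot(n);cv2.imwrite(f"pics/{n}0.png",cv2.resize(s["color"],(800,600),interpolation=cv2.INTER_CUBIC));print(n,s["fx"],s["fy"],s["cx"],s["cy"],np.round(s["extrinsics"],4).tolist())
E
```

```text
pics
{'time': np.float64(0.0), 'joint_positions': array([-1.391,  0.088,  1.372, -0.   ,  1.684, -0.103]), 'qvel': array([-0.   , -0.001, -0.   , -0.002,  0.001,  0.002]), 'joint_torque': array([ 0.0000e+00, -3.4019e+01, -3.0242e+01,  7.2000e-02,  3.3000e-02,
       -0.0000e+00]), 'tool_pos': array([ 0.153, -0.528,  0.166]), 'ee_rot': array([-3.14 , -0.   ,  0.283]), 'wrist_force': array([ 0.553, -0.053,  0.322]), 'wrist_torque': array([-0.023,  0.042, -0.044]), 'finger_force': np.float64(0.0), 'width': np.float64(0.094)}
top 363.6050203864556 363.6050203864556 256.68576856020815 183.82550630962766 [[0.0192, -0.9995, 0.0235, -0.0605], [-0.9944, -0.0215, -0.1036, 0.5315], [0.104, -0.0214, -0.9943, 1.1184], [0.0, 0.0, 0.0, 1.0]]
scene 410.0954804772357 410.0954804772357 256.32240681963134 190.42400267440865 [[0.8295, -0.5585, 0.0087, -0.445], [-0.2151, -0.3338, -0.9178, 0.2], [0.5155, 0.7594, -0.397, 1.232], [0.0, 0.0, 0.0, 1.0]]
```

View pics/top0.png

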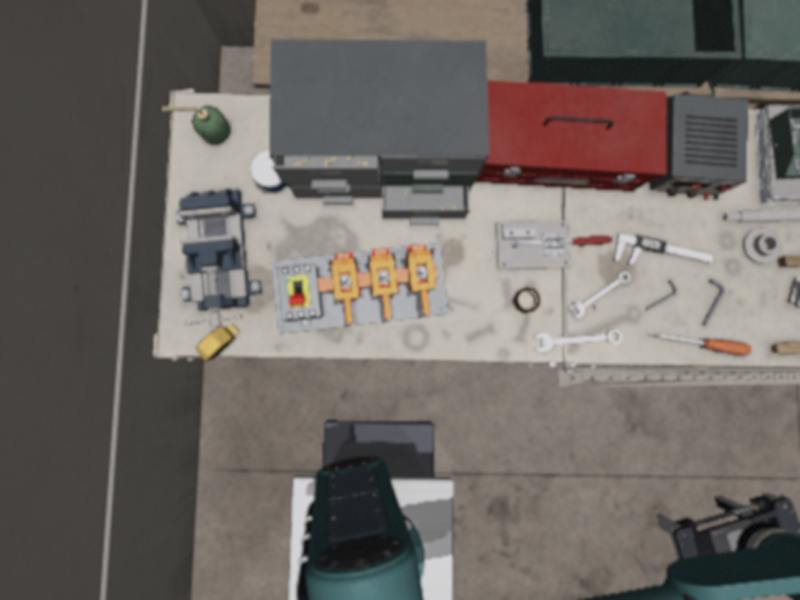

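View pics/scene0.png

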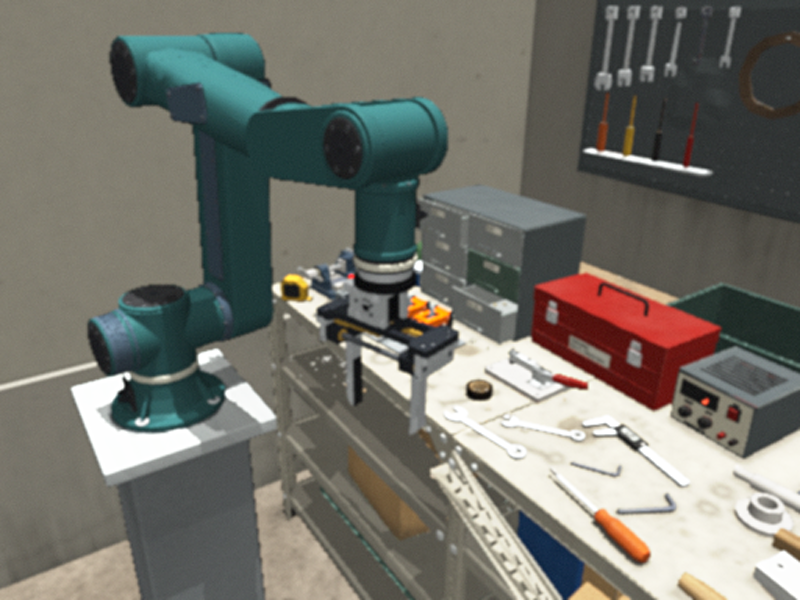

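The top view shows the board at about (275–447, 245–332), tongues pointing toward the robot, a cabinet close behind it, and the tape measure at (217, 342). The spanner and tape roll are to the right. I'll enlarge the board.

```bash
python3 - <<'E'
import cv2
from bench import *
s=snapshot("top");c=s["color"][145:225,170:290];cv2.imwrite("pics/crop0.png",cv2.resize(c,(780,520),interpolation=cv2.INTER_CUBIC))
E
```

```text
(no output)
```

View pics/crop0.png

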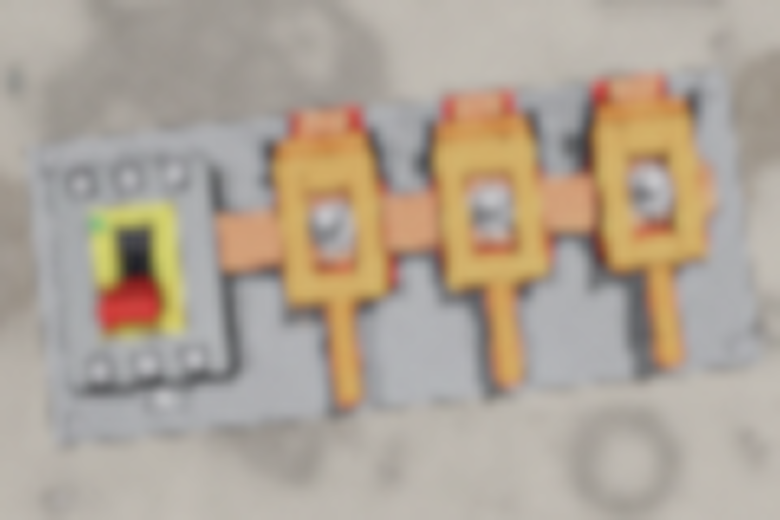

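The crop shows the plate corners at (38,145), (722,75), (757,362) and (62,440), and the tongue ends at (348,402), (508,383) and (670,362). The red handle tip is near (130,308). I'll fit the board pose to these points.

```bash
cat > h.py <<'E'
from bench import *
import numpy as np, json
from scipy.optimize import least_squares
def proj(s,P):
    c=(s["extrinsics"]@np.c_[P,np.ones(len(P))].T)[:3]
    return np.c_[s["fx"]*c[0]/c[2]+s["cx"],s["fy"]*c[1]/c[2]+s["cy"]]
def b2w(p,P):
    P=np.atleast_2d(P).astype(float);c,s=np.cos(p[2]),np.sin(p[2])
    return np.c_[p[0]+c*P[:,0]-s*P[:,1],p[1]+s*P[:,0]+c*P[:,1],P[:,2]]
E
python3 - <<'E'
from h import *
s=snapshot("top")
uv=np.array([[38,145],[722,75],[757,362],[62,440],[348,402],[508,383],[670,362],[130,308]])
uv=(uv+.5)/6.5-.5+[170,145]
B=np.array([[75,185,6],[75,-165,6],[-75,-165,6],[-75,185,6],[-74,35,72],[-74,-40,72],[-74,-115,72],[-24,128,100]])/1000
r=least_squares(lambda p:(proj(s,b2w(p,B))-uv).ravel(),[.5,0,0])
print(r.x,np.round((r.fun.reshape(-1,2)),2).tolist())
p=r.x;json.dump(list(p),open("p.json","w"))
N=dict(iso=[-24,128,102],b1=[10,35,100],b2=[10,-40,100],b3=[10,-115,100],t1=[-59,35,67],t2=[-59,-40,67],t3=[-59,-115,67])
for k,v in N.items(): print(k,np.round(b2w(p,np.array(v)/1000),4))
E
```

```text
[0.53585507 0.02470135 0.12828784] [[-1.74, -0.81], [0.98, -1.27], [1.01, 0.47], [-1.37, 0.33], [0.33, -0.12], [0.52, 0.11], [0.29, 0.67], [-0.06, 0.41]]
iso [[0.4957 0.1486 0.102 ]]
b1 [[0.5413 0.0607 0.1   ]]
b2 [[ 0.5509 -0.0137  0.1   ]]
b3 [[ 0.5605 -0.0881  0.1   ]]
t1 [[0.4729 0.0519 0.067 ]]
t2 [[ 0.4825 -0.0225  0.067 ]]
t3 [[ 0.4921 -0.0969  0.067 ]]
```

Units first: shifts go in mm and turns go in units of 0.05 rad. So 0.0775 rad is 1.55.

```bash
cat >> h.py <<'E'
def to(*P,frm=None):
    "tool-axis shifts from the current pose through board points (mm)"
    from scipy.spatial.transform import Rotation as R
    p=json.load(open("p.json"));o=get_obs();T=R.from_euler("xyz",o["ee_rot"]).as_matrix();a=o["tool_pos"]
    c,s=np.cos(p[2]),np.sin(p[2]);d=a-[p[0],p[1],0]
    print("t",round(float(o["time"]),2),"tcp board mm",np.round([1e3*(c*d[0]+s*d[1]),1e3*(c*d[1]-s*d[0]),1e3*a[2]],1),"yaw err",round(o["ee_rot"][2]-p[2],4),"F",np.round(o["wrist_force"],1))
    for q in P:
        b=b2w(p,np.array(q)/1e3)[0];print(q,np.round(T.T@(b-a),4));a=b
E
echo '[[[0, 0, 0, 0, 1.55], [0, 0, 0, 0, 1.55], [0, 0, 0, 0, 0]]]' | python3 -m creep; python3 -c "
from h import *
to((-75,128,167),(-75,128,84),(-3,128,84))"
```

```text
time: 0.45
tool_pos: [0.1534, -0.528, 0.1667]
ee_rot: [-3.141, 0.0, 0.127]
wrist_force: [0.0, -0.2, 0.0]
width: 0.0774
finger_force: 0.0
t 0.45 tcp board mm [-450.  -499.2  166.7] yaw err -0.0017 F [ 0.  -0.2  0. ]
(-75, 128, 167) [ 0.3739 -0.6279 -0.    ]
(-75, 128, 84) [0.    0.    0.083]
(-3, 128, 84) [ 0.072  -0.0001 -0.    ]
```

Converted, -0.0314 m is -31.4, 0.0187 m is 18.7.

```bash
echo '[[[0, 18.7, -31.4, 0, 0], [0, 18.7, -31.4, 0, 0], [0, 18.7, -31.4, 0, 0], [0, 18.7, -31.4, 0, 0], [0, 18.7, -31.4, 0, 0], [0, 18.7, -31.4, 0, 0], [0, 18.7, -31.4, 0, 0], [0, 18.7, -31.4, 0, 0], [0, 18.7, -31.4, 0, 0], [0, 18.7, -31.4, 0, 0], [0, 18.7, -31.4, 0, 0], [0, 18.7, -31.4, 0, 0], [0, 18.7, -31.4, 0, 0], [0, 18.7, -31.4, 0, 0], [0, 18.7, -31.4, 0, 0], [0, 18.7, -31.4, 0, 0], [0, 18.7, -31.4, 0, 0], [0, 18.7, -31.4, 0, 0], [0, 18.7, -31.4, 0, 0], [0, 18.7, -31.4, 0, 0]]]' | python3 -m creep; python3 -c "
from h import *
import cv2
to((-75,128,167),(-75,128,84),(-3,128,84))
s=snapshot('wrist');p=json.load(open('p.json'));c=s['color'].copy()
for q in [(-24,128,102),(10,35,100),(10,-40,100),(-74,35,74.5),(-74,-40,74.5),(-52,166,58),(-52,90,58)]:
    u=proj(s,b2w(p,np.array(q)/1e3))[0];cv2.circle(c,(int(u[0]),int(u[1])),3,(255,0,255),1)
cv2.imwrite('pics/w1.png',cv2.resize(c,(800,600)))"
```

```text
time: 2.12
tool_pos: [0.4446, 0.1444, 0.167]
ee_rot: [3.141, -0.0, 0.131]
wrist_force: [1.6, -1.0, 0.9]
width: 0.0006
finger_force: 0.0
t 2.12 tcp board mm [-75.2 130.4 167. ] yaw err 0.0024 F [ 1.6 -1.   0.9]
(-75, 128, 167) [ 0.0002  0.0024 -0.    ]
(-75, 128, 84) [-0.    -0.     0.083]
(-3, 128, 84) [0.072  0.0002 0.    ]
```

View pics/w1.png

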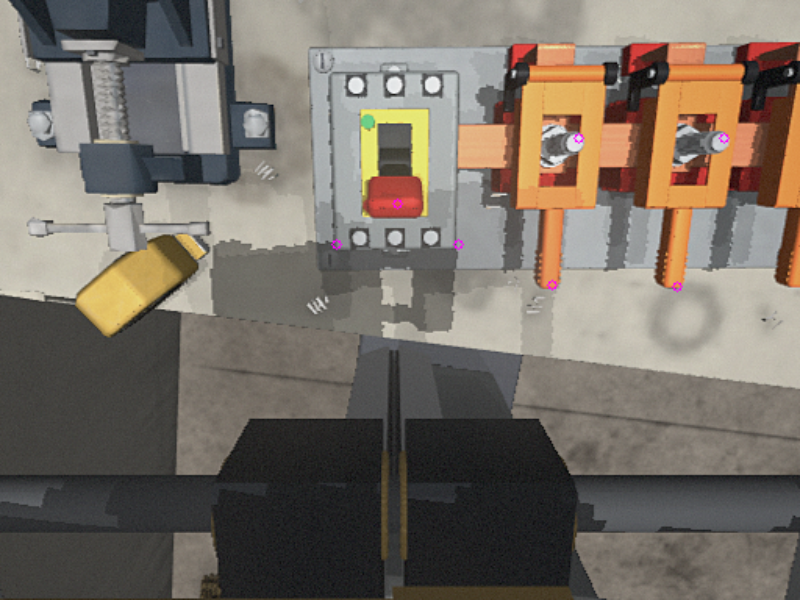

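The wrist view agrees with the fit to about 2 mm: handle tip (397,203), bolt 1 (573,143), bolt 2 (718,143), tongue ends (553,287) and (675,287). Next I flip the isolator.

Converted, 0.043 m is 43, 0.04 m is 40.

```bash
echo '[[[0, 0, 2, 40, 0], [0, 0, 0, 43, 0], [0, 20, 0, 0, 0], [0, 20, 0, 0, 0], [0, 12, 0, 0, 0], [0, 10, 0, 0, 0], [0, 12, 0, 0, 0], [0, 0, 0, 0, 0], [0, 0, 0, 0, 0]]]' | python3 -m creep; python3 -c "
from h import *
to((-75,128,84))"
```

```text
time: 2.92
tool_pos: [0.5182, 0.1496, 0.0855]
ee_rot: [3.141, 0.0, 0.128]
wrist_force: [-0.3, 0.6, -0.4]
width: 0.0006
finger_force: 0.0
t 2.92 tcp board mm [ -1.5 126.2  85.5] yaw err 0.0001 F [-0.3  0.6 -0.4]
(-75, 128, 84) [-0.0735 -0.0018  0.0015]
```

Converted, 0.036 m is 36, -0.035 m is -35.

```bash
echo '[[[0, -30, 0, 0, 0], [0, -30, 0, -20, 0], [0, 0, 20, -35, 0], [0, 0, 35, 0, 0], [0, 0, 36, 0, 0], [0, 0, 0, 0, 0]]]' | python3 -m creep; python3 -c "
from h import *
import cv2
to((-30,35,115),(-30,35,89))
s=snapshot('wrist');c=s['color']
cv2.imwrite('pics/w2.png',cv2.resize(c,(800,600)))"
```

```text
time: 3.42
tool_pos: [0.4703, 0.0469, 0.1416]
ee_rot: [3.138, -0.002, 0.123]
wrist_force: [0.0, 1.0, 0.4]
width: 0.0004
finger_force: 0.0
t 3.42 tcp board mm [-62.2  30.4 141.6] yaw err -0.0057 F [0.  1.  0.4]
(-30, 35, 115) [ 0.0321 -0.0048  0.0266]
(-30, 35, 89) [-0.0001 -0.0001  0.026 ]
```

View pics/w2.png

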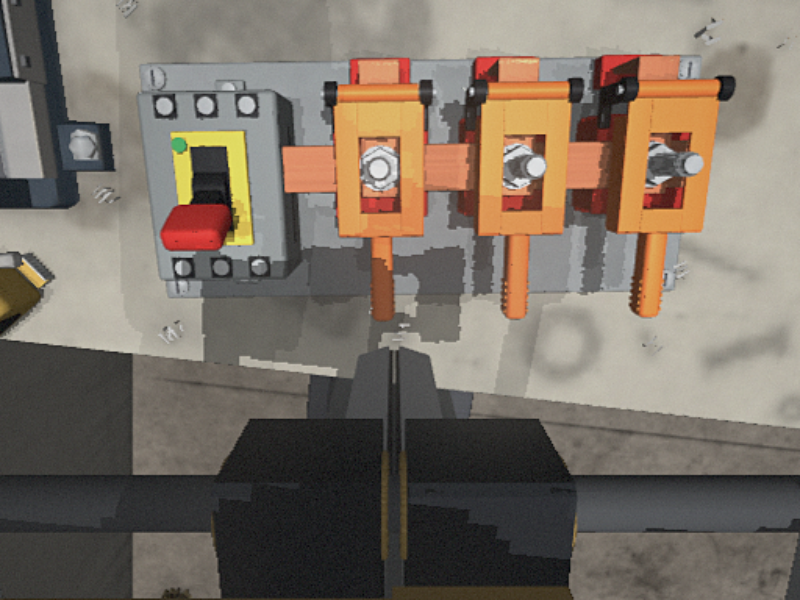

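The handle at (195,228) still seems to lean toward the robot. I'll check that by projecting the ON and OFF tip positions.

```bash
python3 -c "
from h import *
s=snapshot('wrist');p=json.load(open('p.json'))
for n,q in dict(on=(-24,128,102),up=(0,128,108),off=(24,128,102),b1=(10,35,100),b2=(10,-40,100),b3=(10,-115,100),t1=(-74,35,74.5),t2=(-74,-40,74.5),t3=(-74,-115,74.5),c1=(-52,166,58),c2=(52,166,58),tcp=(-62.2,30.4,141.6)).items():
    print(n,np.round(proj(s,b2w(p,np.array(q)/1e3))[0]*1.5625+.28))
print(-s['extrinsics'][:3,:3].T@s['extrinsics'][:3,3])
"
```

```text
on [198. 237.]
up [189. 187.]
off [188. 133.]
b1 [389. 163.]
b2 [547. 163.]
b3 [706. 162.]
t1 [390. 318.]
t2 [524. 318.]
t3 [658. 317.]
c1 [164. 275.]
c2 [142.  83.]
tcp [400. 336.]
[0.54102176 0.0588155  0.35895885]
```

Confirmed still ON. I'll go back and push again, reading the force as I go.

Converted, 0.03 m is 30, -0.035 m is -35.

```bash
echo '[[[0, 0, -35, 0, 0], [0, 0, -35, 0, 0], [0, 0, -23, 30, 0], [0, 0, 0, 29, 0], [0, 0, 0, 0, 0]]]' | python3 -m creep | tail -0; python3 -c "
from h import *
to((-50,128,82))"; echo '[[[0, 15, 0, 0, 0], [0, 5, 0, 0, 0], [0, 0, 0, 0, 0]]]' | python3 -m creep; echo '[[[0, 10, 0, 0, 0], [0, 0, 0, 0, 0]]]' | python3 -m creep;echo '[[[0, 10, 0, 0, 0], [0, 0, 0, 0, 0]]]' | python3 -m creep; echo '[[[0, 10, 0, 0, 0], [0, 0, 0, 0, 0]]]' | python3 -m creep;python3 -c "
from h import *
to((-50,128,82))"
```

```text
t 3.93 tcp board mm [-67.2 130.7  75.2] yaw err 0.0043 F [-0.9  1.3 -1.2]
(-50, 128, 82) [ 0.0171  0.0027 -0.0071]
time: 4.18
tool_pos: [0.4792, 0.1471, 0.0824]
ee_rot: [-3.142, -0.001, 0.128]
wrist_force: [-0.3, -1.0, -1.0]
width: 0.0006
finger_force: 0.0
time: 4.35
tool_pos: [0.4897, 0.148, 0.0824]
ee_rot: [-3.142, -0.002, 0.127]
wrist_force: [-0.5, -0.1, 0.3]
width: 0.001
finger_force: 0.0
time: 4.52
tool_pos: [0.4995, 0.1492, 0.0817]
ee_rot: [3.142, -0.002, 0.127]
wrist_force: [0.1, 0.9, 1.1]
width: 0.0003
finger_force: 0.0
time: 4.68
tool_pos: [0.5093, 0.1505, 0.0813]
ee_rot: [3.141, -0.001, 0.127]
wrist_force: [0.3, -0.1, 0.1]
width: 0.0007
finger_force: 0.0
t 4.68 tcp board mm [-10.2 128.2  81.3] yaw err -0.0009 F [ 0.3 -0.1  0.1]
(-50, 128, 82) [-0.0398  0.0002 -0.0007]Exception ignored on flushing sys.stdout:
BrokenPipeError: [Errno 32] Broken pipe
```

```bash
python3 -c "
from h import *
import cv2
a=snapshot('wrist')['color'];b=snapshot('scene')['color'][150:240,170:300]
cv2.imwrite('pics/w3.png',np.hstack([cv2.resize(a,(400,300)),cv2.resize(b,(400,300),interpolation=cv2.INTER_CUBIC)]))"
```

```text
(no output)
```

View pics/w3.png

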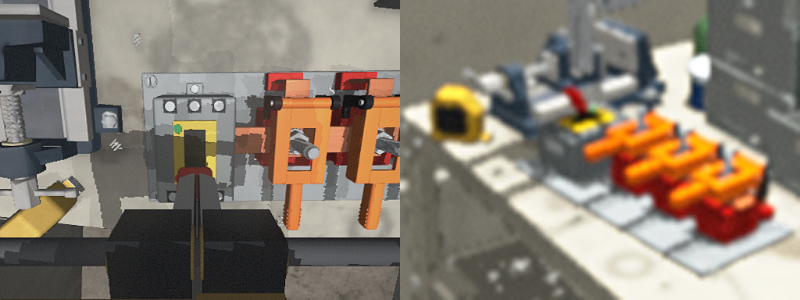

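```bash
python3 -c "
from h import *
s=snapshot('scene');p=json.load(open('p.json'))
def m(q): 
    u=proj(s,np.atleast_2d(q))[0]; return np.round([400+(u[0]-170)*400/130,(u[1]-150)*300/90])
for n,q in dict(on=(-24,128,102),hinge=(0,128,58),up=(0,128,108),off=(24,128,102),b1=(10,35,100),b3=(10,-115,100),t1=(-74,35,74.5),t3=(-74,-115,74.5)).items(): print(n,m(b2w(p,np.array(q)/1e3)))
print('tcp',m(get_obs()['tool_pos']),m(get_obs()['tool_pos']+[0,0,.06]),get_obs()['tool_pos'])
"
```

```text
on [572.  91.]
hinge [588. 121.]
up [587.  81.]
off [602.  81.]
b1 [641. 109.]
b3 [728. 151.]
t1 [587. 150.]
t3 [672. 196.]
tcp [580. 105.] [579.  56.] [0.50780502 0.15045328 0.08111547]
```

```bash
python3 -c "
from h import *
import cv2
s=snapshot('wrist');p=json.load(open('p.json'))
for n,q in dict(on=(-24,128,102),up=(0,128,108),off=(24,128,102),hinge=(0,128,58)).items(): print(n,(proj(s,b2w(p,np.array(q)/1e3))[0]-[190,150])*4)
print('tcp',(proj(s,np.atleast_2d(get_obs()['tool_pos']))[0]-[190,150])*4)
a=s['color'][150:290,190:310];b=snapshot('scene')['color'][160:200,205:245]
cv2.imwrite('pics/w4.png',np.hstack([cv2.resize(a,(480,560)),cv2.resize(b,(320,320)) if 0 else np.pad(cv2.resize(b,(320,320),interpolation=cv2.INTER_CUBIC),((0,240),(0,0),(0,0)))]))"
```

```text
on [249.99738761 375.92726831]
up [250.1556837  241.01810771]
off [250.10083262  73.36866217]
hinge [249.40940127 158.58327163]
tcp [247.71106088 259.83748798]
```

View pics/w4.png

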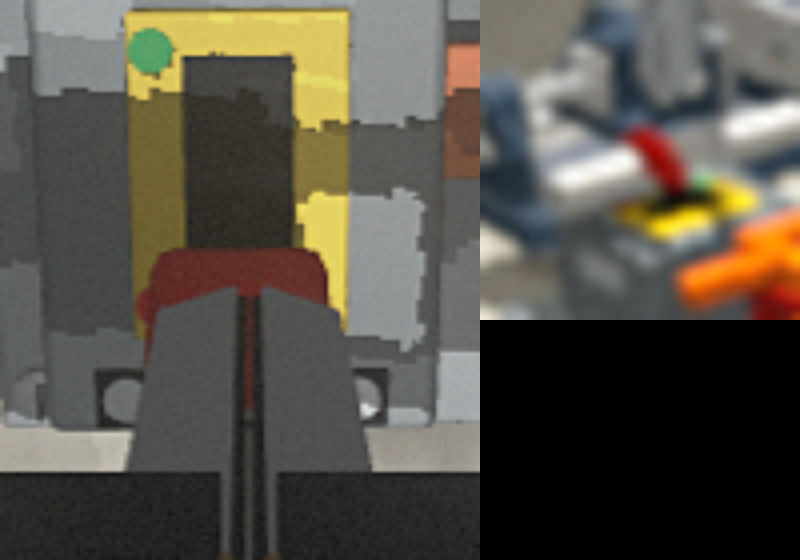

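The fingertips look higher than the reported TCP, both here and in the wrist view. I'll check this against the first scene picture.

```bash
python3 -c "
from h import *
s=snapshot('scene')
t=np.array([.153,-.528,.1665]);c,q=np.cos(.283),np.sin(.283);y=np.array([q,-c,0])
for h in (0,.02,.035):
  print(h,np.round(proj(s,np.array([t-y*.053,t,t+y*.053])+[0,0,h])*1.5625).tolist())
"; python3 -c "
import cv2;a=cv2.imread('pics/scene0.png');cv2.imwrite('pics/s0c.png',cv2.resize(a[310:450,300:480],(720,560)))"
```

```text
0 [[355.0, 427.0], [384.0, 442.0], [415.0, 459.0]]
0.02 [[354.0, 415.0], [384.0, 430.0], [416.0, 446.0]]
0.035 [[354.0, 405.0], [384.0, 420.0], [416.0, 436.0]]
```

View pics/s0c.png

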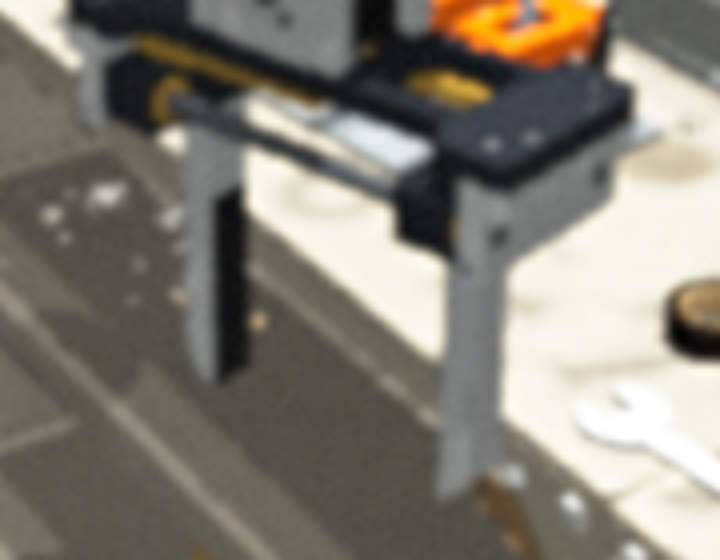

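The visible fingertips sit about 35 mm above the reported TCP in three separate views, so my pushes passed over the handle. I'll correct all heights by 35 mm, back off, lower and push again.

```bash
sed -i 's/a=o\["tool_pos"\]$/a=o["tool_pos"]+[0,0,.035]/' h.py; echo '[[[0, -35, 0, 0, 0], [0, -20, 0, 0, 0], [0, 0, 0, 35, 0], [0, 0, 0, 0, 0], [0, 0, 0, 0, 0]]]' | python3 -m creep; echo '[[[0, 20, 0, 0, 0], [0, 20, 0, 0, 0], [0, 0, 0, 0, 0]]]' | python3 -m creep; echo '[[[0, 10, 0, 0, 0], [0, 0, 0, 0, 0]]]' | python3 -m creep; echo '[[[0, 10, 0, 0, 0], [0, 0, 0, 0, 0]]]' | python3 -m creep;python3 -c "
from h import *
to((-3,128,82))"
```

```text
time: 5.4
tool_pos: [0.4513, 0.1432, 0.0448]
ee_rot: [3.141, 0.004, 0.128]
wrist_force: [1.0, -0.6, 0.8]
width: 0.0008
finger_force: 0.0
time: 5.65
tool_pos: [0.4965, 0.149, 0.048]
ee_rot: [-3.141, -0.004, 0.127]
wrist_force: [-0.2, -0.1, 0.1]
width: 0.0006
finger_force: 0.2
time: 5.82
tool_pos: [0.5047, 0.15, 0.0471]
ee_rot: [3.141, -0.002, 0.128]
wrist_force: [-0.4, -0.5, 0.1]
width: 0.0004
finger_force: 0.0
time: 5.98
tool_pos: [0.5143, 0.1513, 0.0467]
ee_rot: [3.141, -0.002, 0.128]
wrist_force: [-0.6, -0.5, 0.1]
width: 0.0009
finger_force: 0.0
t 5.98 tcp board mm [ -5.2 128.3  81.7] yaw err -0.0006 F [-0.6 -0.5  0.1]
(-3, 128, 82) [ 0.0022  0.0003 -0.0003]
```

```bash
cat > iso.py <<'E'
from h import *
import cv2
s=snapshot('scene');p=json.load(open('p.json'))
for n,q in dict(on=(-20,128,94),off=(20,128,94)).items(): print(n,np.round(proj(s,b2w(p,np.array(q)/1e3))[0],1))
c=s['color'][165:200,215:250].astype(int);m=(c[...,2]>120)&(c[...,1]<60)&(c[...,0]<70)
v,u=np.nonzero(m);print(len(u),u.mean()+215,v.mean()+165,u.min()+215,u.max()+215)
to()
E
python3 iso.py; echo '[[[0, 9, 0, 0, 0], [0, 0, 0, 0, 0], [0, 0, 0, 0, 0]]]' | python3 -m creep; python3 iso.py
```

```text
on [226.7 179. ]
off [234.9 176.6]
37 240.1891891891892 189.51351351351352 233 248
t 6.03 tcp board mm [ -6.1 128.3  81.5] yaw err -0.0006 F [ 0.4  0.5 -0. ]
time: 6.28
tool_pos: [0.5156, 0.1516, 0.0457]
ee_rot: [3.141, 0.014, 0.128]
wrist_force: [-12.4, -2.5, 7.7]
width: 0.0002
finger_force: 7.6
on [226.7 179. ]
off [234.9 176.6]
37 240.51351351351352 190.51351351351352 233 248
t 6.33 tcp board mm [ -3.9 128.4  80.7] yaw err -0.0001 F [-13.7  -2.3   7.3]
```

```bash
echo '[[[0, -20, 0, 0, 0], [0, -30, 0, 0, 0], [0, -10, 10, -25, 0], [0, 0, 35, -15, 0], [0, 0, 36, 0, 0], [0, 0, 12, 0, 0], [0, 0, 0, 0, 0], [0, 0, 0, 0, 0], [0, 0, 0, 0, 0]]]' | python3 -m creep; cat > wr.py <<'E'
from h import *
import cv2
s=snapshot('wrist');p=json.load(open('p.json'))
for n,q in dict(on=(-24,128,102),off=(24,128,102),b1=(10,35,100),b2=(10,-40,100),b3=(10,-115,100)).items():
    u=proj(s,b2w(p,np.array(q)/1e3))[0];i,j=int(u[1]),int(u[0]);print(n,np.round(u*1.5625),s['color'][max(i-3,0):i+4,max(j-3,0):j+4].reshape(-1,3).mean(0).round() if 0<=i<384 and 0<=j<512 else '-')
cv2.imwrite('pics/w5.png',cv2.resize(s['color'],(800,600)))
E
python3 wr.py; python3 -c "
from h import *
to((-30,35,115),(-30,35,89))"
```

```text
time: 7.08
tool_pos: [0.4738, 0.0532, 0.086]
ee_rot: [-3.141, 0.001, 0.128]
wrist_force: [0.2, 0.1, -0.1]
width: 0.0003
finger_force: 0.0
on [157. 265.] [ 74. 138. 213.]
off [142. 136.] [ 72.  87. 170.]
b1 [397. 175.] [208. 208. 209.]
b2 [597. 175.] [212. 210. 208.]
b3 [797. 175.] [195. 191. 188.]
t 7.13 tcp board mm [-57.9  36.5 121. ] yaw err 0.0007 F [ 0.6 -0.1 -0.4]
(-30, 35, 115) [0.0279 0.0015 0.006 ]
(-30, 35, 89) [0.    0.    0.026]
```

View pics/w5.png

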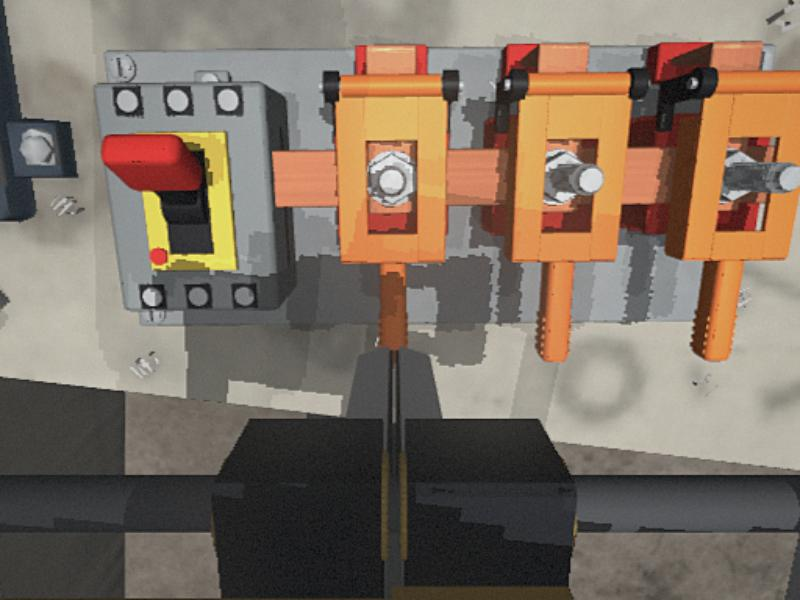

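OFF is confirmed: the red paddle is at (148,150), leaning away, with a red dot at (158,256). Bolt tips are at (392,180), (591,180) and (790,177), and tongue ends 2 and 3 at (555,360) and (714,360). I'll refine the fit.

```bash
python3 - <<'E'
from h import *
s=snapshot("wrist")
uv=(np.array([[392,180],[591,180],[790,177],[555,360],[714,360],[106,53]])+.5)/1.5625-.5
B=np.array([[10,35,100],[10,-40,100],[10,-115,100],[-74,-40,70],[-74,-115,70],[75,185,6]])/1000
r=least_squares(lambda p:(proj(s,b2w(p,B))-uv).ravel(),json.load(open("p.json")))
print(r.x,np.round((r.fun.reshape(-1,2)),2).tolist())
json.dump(list(r.x),open("p.json","w"))
to((-30,35,115),(-30,35,90))
E
```

```text
[0.53356938 0.02641771 0.14189174] [[0.24, 1.47], [0.67, -0.17], [1.4, 0.1], [-0.43, 0.61], [0.05, -0.59], [-2.77, -1.09]]
t 7.18 tcp board mm [-55.3  35.3 121. ] yaw err -0.0125 F [ 0.2 -0.   0.4]
(-30, 35, 115) [ 0.0253 -0.      0.006 ]
(-30, 35, 90) [0.    0.    0.025]
```

```bash
echo '[0.5341,0.0262,0.135]'>p.json; echo '[[[0, 30, 0, 6, -0.14], [0, 10, 0, 25, 0], [0, 0, 0, 0, 0], [0, 0, 0, 0, 0]]]' | python3 -m creep|grep force; python3 -c "
from h import *
to((-4,35,90))"; echo '[[[0, 8, 0, 0, 0], [0, 0, 0, 0, 0]]]' | python3 -m creep|grep force; echo '[[[0, 4, 0, 0, 0], [0, 0, 0, 0, 0], [0, 0, 0, 0, 0]]]' | python3 -m creep|grep force;python3 -c "
from h import *
to((4,35,90))"
```

```text
wrist_force: [0.2, -0.0, 0.1]
finger_force: 0.0
t 7.52 tcp board mm [-17.6  35.   88.4] yaw err 0.0014 F [ 0.2 -0.   0.1]
(-4, 35, 90) [ 0.0136  0.     -0.0017]
wrist_force: [-0.5, -0.8, 0.4]
finger_force: 0.0
wrist_force: [0.1, -0.5, 0.1]
finger_force: 0.0
t 7.93 tcp board mm [-3.5 33.8 91.1] yaw err -0.0002 F [ 0.1 -0.5  0.1]
(4, 35, 90) [ 0.0075 -0.0012  0.0011]
```

Converted, 0.003 m is 3.

```bash
echo '[[[0, 3, 0, 0, 0], [0, 0, 0, 0, 0], [0, 0, 0, 0, 0]]]' | python3 -m creep|grep -A9 wrist;echo '[[[0, 3, 0, 0, 0], [0, 0, 0, 0, 0], [0, 0, 0, 0, 0]]]' | python3 -m creep|grep -A9 wrist; python3 -c "
from h import *
to((4,35,90))"
```

```text
wrist_force: [-0.1, 0.1, -0.0]
width: 0.0005
finger_force: 0.0
wrist_force: [0.5, 0.0, -0.4]
width: 0.0004
finger_force: 0.0
t 8.43 tcp board mm [ 2.2 33.8 90.2] yaw err -0.0003 F [ 0.5  0.  -0.4]
(4, 35, 90) [ 0.0018 -0.0012  0.0002]
```

Converted, 0.003 m is 3.

```bash
echo '[[[0, 3, 0, 0, 0], [0, 0, 0, 0, 0], [0, 0, 0, 0, 0]]]' | python3 -m creep|grep -A9 wrist;echo '[[[0, 2, 0, 0, 0], [0, 0, 0, 0, 0], [0, 0, 0, 0, 0]]]' | python3 -m creep|grep -A9 wrist; python3 -c "
from h import *
to((4,35,90))"
```

```text
wrist_force: [-0.3, -0.5, -0.8]
width: 0.0005
finger_force: 0.0
wrist_force: [-3.7, -0.9, -0.1]
width: 0.0004
finger_force: 1.9
t 8.93 tcp board mm [ 6.  33.9 89.9] yaw err -0.0001 F [-3.7 -0.9 -0.1]
(4, 35, 90) [-0.002  -0.0011 -0.0001]
```

Converted, -0.031 m is -31, -0.03 m is -30.

```bash
echo '[[[0, -30, 0, 0, 0], [0, -31, 0, -31, 0], [0, 0, 0, 0, 0], [0, 0, 0, 0, 0], [0, 0, 0, 0, 0]]]' | python3 -m creep|grep pos; python3 wr.py; python3 -c "
import cv2;a=cv2.imread('pics/w5.png');cv2.imwrite('pics/w6.png',a[40:460])
from h import *; to()"
```

```text
tool_pos: [0.4787, 0.0527, 0.0852]
on [151. 282.] [116. 128. 128.]
off [137. 154.] [ 53.  57. 209.]
b1 [391. 193.] [149. 150. 153.]
b2 [589. 193.] [219. 218. 217.]
b3 [788. 193.] [197. 195. 191.]
t 9.4 tcp board mm [-51.7  33.8 119.4] yaw err -0.0002 F [ 0.5 -0.3  0.8]
```

View pics/w6.png

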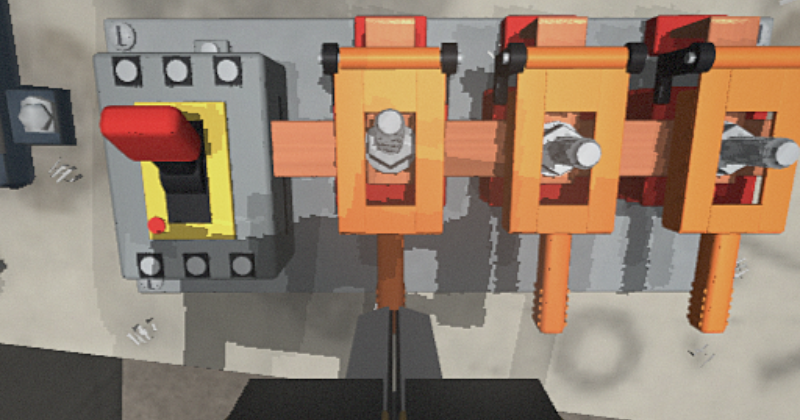

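Bolt 1's tip, now at (389,120) in the crop, leans away while the others are still at about y=153, so bolt 1 is the loose one. Next I'll grasp tongue 1 with a part opening, which keeps the fingers clear of the isolator case.

```bash
echo '[[[0.04, -7, -1, 0, 0], [0.04, 0, 0, 0, 0], [0.04, 0, 0, 0, 0], [0.04, 0, 0, 0, 0], [0.04, 0, 0, 0, 0]]]' | python3 -m creep|grep -A9 pos; python3 -c "
from h import *
to((-59,35,119),(-59,35,49))"
```

```text
tool_pos: [0.4706, 0.0528, 0.0844]
ee_rot: [-3.142, 0.001, 0.135]
wrist_force: [0.7, 0.0, 0.6]
width: 0.0302
finger_force: 0.0
t 9.82 tcp board mm [-59.3  34.9 119.4] yaw err -0.0002 F [0.7 0.  0.6]
(-59, 35, 119) [ 0.0003 -0.0001  0.0004]
(-59, 35, 49) [0.   0.   0.07]
```

Units first: shifts go in mm and turns go in units of 0.05 rad. So 0.02 m is 20, 0.01 m is 10.

```bash
echo '[[[0.04, 0, 0, 0, 0], [0.04, 0, 0, 0, 0], [0.04, 0, 0, 20, 0], [0.04, 0, 0, 20, 0], [0.04, 0, 0, 20, 0], [0.04, 0, 0, 10, 0], [0.04, 0, 0, 0, 0], [0.04, 0, 0, 0, 0]]]' | python3 -m creep|grep -A9 pos; python3 -c "
from h import *
to((-59,35,49))"
```

```text
tool_pos: [0.4704, 0.0527, 0.0147]
ee_rot: [3.142, 0.001, 0.135]
wrist_force: [0.7, -0.9, 0.1]
width: 0.0402
finger_force: 0.0
t 10.48 tcp board mm [-59.5  34.8  49.7] yaw err -0.0002 F [ 0.7 -0.9  0.1]
(-59, 35, 49) [ 0.0005 -0.0002  0.0007]
```

Converted, -0.0106 m is -10.6, -0.0104 m is -10.4.

```bash
echo '[[[0, 0, 0, 0, 0], [0, 0, 0, 0, 0], [0, 0, 0, 0, 0], [0, 0, 0, 0, 0], [0, 0, 0, 0, 0], [0, 0, 0, 0, 0], [0, 0, 0, 0, 0]]]' | python3 -m creep|grep -A9 pos; echo '[[[0, 0, 0, -10.6, 0], [0, 0.9, 0, -10.6, 0], [0, 1.9, 0, -10.4, 0], [0, 0, 0, 0, 0]]]' | python3 -m creep|grep -A9 pos
```

```text
tool_pos: [0.4711, 0.0532, 0.0152]
ee_rot: [-3.141, -0.001, 0.135]
wrist_force: [0.8, 2.2, 1.1]
width: 0.0118
finger_force: 30.0
tool_pos: [0.4735, 0.0535, 0.0486]
ee_rot: [-3.141, -0.0, 0.135]
wrist_force: [-1.4, 2.6, -2.6]
width: 0.0113
finger_force: 30.0
```

Converted, -0.0102 m is -10.2, -0.0099 m is -9.9.

```bash
echo '[[[0, 3, 0, -10.2, 0], [0, 3.9, 0, -9.9, 0], [0, 5, 0, -9.3, 0], [0, 5.9, 0, -8.9, 0], [0, 0, 0, 0, 0]]]' | python3 -m creep|grep -A9 pos; echo '[[[0, 6.7, 0, -8.2, 0], [0, 7.5, 0, -7.6, 0], [0, 8.2, 0, -6.7, 0], [0, 0, 0, 0, 0], [0, 0, 0, 0, 0], [0, 0, 0, 0, 0]]]' | python3 -m creep|grep -A9 pos; python3 -c "
from h import *
import cv2
to()
s=snapshot('wrist');cv2.imwrite('pics/w7.png',s['color'])
s=snapshot('scene');p=json.load(open('p.json'));c=s['color']
def cap(y,t): 
    r=73;f=t-.0; return b2w(p,np.array([[47-r*np.cos(t),y,74+r*np.sin(t)]])/1e3)
for t in (0,.5,.8,1.0):
  u=proj(s,cap(35,t))[0]; i,j=int(u[1]),int(u[0]); print(t,u.round(),c[i-2:i+3,j-2:j+3].reshape(-1,3).mean(0).round())
"
```

```text
tool_pos: [0.4921, 0.056, 0.0868]
ee_rot: [-3.141, -0.001, 0.135]
wrist_force: [-2.1, 3.8, -0.6]
width: 0.0118
finger_force: 30.0
tool_pos: [0.5134, 0.0589, 0.1074]
ee_rot: [-3.141, -0.001, 0.135]
wrist_force: [-0.9, 3.6, -0.9]
width: 0.0118
finger_force: 30.0
t 12.32 tcp board mm [-16.1  35.2 142.4] yaw err 0.0001 F [-0.9  3.6 -0.9]
0 [240. 192.] [ 63.  91. 154.]
0.5 [242. 182.] [140. 145. 146.]
0.8 [245. 177.] [ 29.  72. 151.]
1.0 [247. 174.] [ 56.  78. 121.]
```

```bash
python3 -c "
from bench import *
print(get_obs()['width'],close_job())"
```

```text
the job is handed in; nothing more can be done
0.011826269954021465 None
```

I flipped the isolator to OFF first, then tapped bolt 1 and it rocked over, so bolts 2 and 3 were never tapped. I handed the job in with the gripper holding cap 1 up at about 57° (angle from the arm's position and an 11.8 mm grip on the 12 mm tongue; not checked in a picture), and I did not touch the other caps or the tools.

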